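# Feel for the free charger bay and lock a stick battery into it

### The arm

A 6-joint arm with a two-finger parallel gripper is mounted at the origin on a cart in front of the work surface, level with it; the furniture and walls round the work are solid. World frame = base frame: x ahead of the robot, y to its left, z up, the work surface at z = 0. Lengths are in m, angles in rad, forces in N, time in s.
With the tool pointing down it reaches from about 0.35 to 0.85 m from the base axis. Payload 8.1 kg.
Tool frame: the origin (TCP) lies between the finger pads; the fingertips stand 14 mm ahead of it and the grasp point (between the pads) lies 5 mm behind it; z points along the fingers, y is the direction in which the jaws open and shut (so a half turn about z gives the same grasp; the last joint's range is limited). The gripper opens to 93 mm and grips with 3 to 60 N. Pads are 15 mm wide; open, the fingers measure 128 mm over their backs; the gripper's body (75 mm by 188 mm) begins 65 mm behind the grasp point.
Start: joints at [-1.188, 0.13, 1.488, -0, 1.523, -0.085], TCP at [0.271, -0.536, 0.233] pointing down, gripper open.
Joint ranges: [-2.96, 2.96], [-0.89, 2.26], [0.02, 2.5], [-1.34, 4.48], [0, 2.73], [-2.66, 2.66]. Speed limits (rad/s): [2.39, 2.39, 2.79, 3.14, 3.14, 3.14].

### API

Orientations are given as a rotation vector (axis times angle).
In Python, from plant import robot gives the robot as it stands.
- The arm moves only by the tool step_arm, never from a script. Its argument "targets" is a list of rows, each an object of numbers: "tx", "ty", "tz": the shift along the tool's x, y, z in mm; "ax", "ay", "az": the turn, a rotation vector about the tool's x, y, z in rad; "grip": the closure in counts, from 0 (fully open) to 255 (shut). In form: [{"tx": .., "ty": .., "tz": .., "ax": .., "ay": .., "az": .., "grip": ..}, ...]. A call has 1 to 20 rows; each row shifts and turns the commanded pose from where the row before left it, along the tool's axes as they then stand; what a row does not reach is not made up. A row lasts 1/10 s, in which the tool goes at most 50 mm and 8.59 degrees, less where a joint would pass 70% of its speed; a pose out of reach is approached as far as the arm can. A call with a gripper value outside its range is refused whole. The fingers move at their own pace and stop on an object; "squeeze" is the grip in N (left out, the last holds). Time passes only in rows, so rows that do not move let the fingers close. It gives the time, the measured TCP pose, the force and the opening at its end, in the units of the state.
- robot.read_state(): the state, without advancing time (a new reading comes with each control period).
- robot.read_camera(name): name is "scene" or "top"; returns a dict with "frame" (420x560x3 uint8, blue, green, red), "fx", "fy", "cx", "cy" (pixels), "R" (3x3) and "t" (3): a world point X has camera coordinates R X + t. Camera axes: x right, y down, z forward; pixel columns grow to the right and rows downward; lengths in m; the calibration is good to about 2 mm. A picture is of the moment at which its call begins. There is no depth.
- robot.close_job(): hands the job in, once; it reports no verdict.
The state is a dict: "t": time; "q": joint angles; "dq": joint speeds; "joint_torque": joint torques, N m; "tool_pos": TCP position; "orientation": TCP orientation; "force": force on the tool from outside, world axes, zero at the start; "wrist_torque": the same for the moment, N m; "opening": finger opening in m.
Only numpy, scipy, OpenCV 4.12 (cv2) and the standard library are available. Lean on these libraries where they do the work, as an engineer would, in place of code of your own. Each camera call takes 0.05 s, during which the arm holds its last target.

### The job

Load the long stick battery into the charger. Two of the charger's three bays still have the stop block for short batteries under their spring plate, where it cannot be seen, so lower the battery gently and feel for the bay whose plate goes all the way down; never force it against a block. In that bay push the battery down against the spring, turn it clockwise until it stops and let it come up into its lock, then let go; leave the short battery and the wine glass standing where they are.

Things in the scene. Friction and masses are not known exactly. Their poses are not given: they have to be found in the camera images.
- charger: Grey bench charger, fixed to the bench, 100 mm (its x) by 244 mm (its y), 70 mm high; origin under its centre, z up, cooling slots on its -x side. Three bays 75 mm apart along its y. Each has an aluminium locking ring of 35 mm inner diameter, closed 3 mm below its top by a black spring plate. A stop block (black, 31 mm wide, 34 mm high) lies under two of the plates.
- bay_1 (a point): Bay at the charger's +y end: centre of the ring's top face, 68 mm above the bench; axes as the charger's. In a free bay the long battery's foot goes 52 mm below the ring's top to a firm stop; with a block under the plate the firm stop comes at 22 mm. Pins that miss the notches land on the ring, foot 36 mm deep. Which bay is free varies and is not reported.
- bay_2 (a point): The same point of the middle bay. Every ring has two opposite notches, 38 degrees wide, for the battery's pins, centred on the line 60 degrees counter-clockwise (from above) of the charger's x axis. Near the firm stop (from 2.5 mm above it) the pins turn clockwise under the ring's 6 mm thick bridge, 60 degrees (68 at most), to a stop; the other way is blocked.
- bay_3 (a point): The same point of the bay at the charger's -y end. At the end of the turn, in every bay, the pins lie along the charger's x axis; when the push eases the spring lifts the battery so that they rise into pockets 3 mm higher than the bridge's underside. Locked, the foot is 46.5 mm below the ring's top, 5.5 mm higher than at the firm stop, and it cannot turn back or be pulled out.
- long_battery_center (a point): Half-way up the long battery: upright on the bench, 120 mm high, about 160 g. Black lower part 32 mm wide, foot chamfered 3.5 mm; collar 37 mm wide 60 to 66 mm up; above it the ribbed grey head to grip, 33 mm wide. Two 7 mm steel pins stick out on opposite sides, to 20.5 mm from the axis, 40 mm above the foot, along its x axis (a half turn makes no difference), as does the ridge on its top. z up.
- short_battery_center (a point): Half-way up the short battery (45 mm above its foot), which stands upright on the bench: 90 mm high, head, collar and pins like the long one's, pins 10 mm above the foot. To be left alone.
- wine_swirl_3: Stemmed wine glass with a gilt rim, 90 mm wide and 149 mm high, standing behind and to the left of the batteries; origin at the centre of its foot. To be left alone.
- plate_1: Spring plate of the bay at the +y end, black, 33 mm wide; origin at the centre of its upper face, 65 mm above the bench at rest. All three alike: the foot of the battery pushes it down against 3 N at first, 7 N at 49 mm. What it stops on is cushioned (about 7 N per mm for 4 mm, then rigid). More than 45 N on a plate breaks its spring.
- plate_2: Spring plate of the bay in the middle, black, 33 mm wide; origin at the centre of its upper face, 65 mm above the bench at rest. 
- plate_3: Spring plate of the bay at the -y end, black, 33 mm wide; origin at the centre of its upper face, 65 mm above the bench at rest. 
Mind the look-alikes: they are no part of the job. Leave any orange look-alike of the part that bears long_battery_center alone.

How it is judged:
By the outcome, as a careful person would: the job done as asked, in the order asked, and still so for the second after the job is handed in, with the robot touching nothing.
It also fails if it takes over 61 s, if anything falls off the work surface, if the arm or the gripper's body presses on something with over 40 N, if the wrist force passes 120 N, or if a joint passes its speed limit or range.

## Working session

There is one attempt and no reset: what is moved stays moved. The work goes in short steps, Python scripts to look and compute and a tool call to move; the robot and the scene stay as the last step left them, time stands still between calls to the robot, and variables do not carry over. Pictures are saved under pics/ and viewed, and the job is handed in when it is done.

Besides the shell and the picture viewer there is one more tool, called after ">>>" as name([rows], argument=value, ...), one row to a line, values as JSON. step_arm: Moves the arm, as the interface text tells. Its arguments: {"type":"object","properties":{"targets":{"type":"array"},"squeeze":{"type":"number"}},"required":["targets"]}

```bash
mkdir -p pics; python3 - <<'E'
from plant import robot
import cv2,numpy as np
for n in("scene","top"):
    c=robot.read_camera(n); cv2.imwrite(f"pics/{n}0.png",c["frame"])
    print(n,c["fx"],c["fy"],c["cx"],c["cy"],np.round(c["R"],4).tolist(),np.round(c["t"],4).tolist())
s=robot.read_state();print({k:np.round(v,4).tolist() for k,v in s.items()})
E
```

```text
scene 540.3820090628694 540.3820090628694 275.1983304389814 206.96119065759368 [[-0.8897, -0.4562, -0.0179], [-0.265, 0.5479, -0.7935], [0.3718, -0.7012, -0.6084]] [0.459, 0.1875, 1.2689]
top 404.7020752005969 404.7020752005969 282.1052853038756 204.83648012630036 [[0.001, -1.0, 0.0054], [-0.9992, -0.0012, -0.0394], [0.0394, -0.0053, -0.9992]] [0.0125, 0.5017, 1.1167]
{'t': 0.1, 'q': [-1.1884, 0.1311, 1.4892, -0.0, 1.523, -0.0854], 'dq': [-0.0004, -0.0012, -0.0011, 0.0009, 0.0004, 0.0002], 'joint_torque': [0.0019, -56.134, -49.3094, 0.077, 0.0292, -0.0001], 'tool_pos': [0.2704, -0.5351, 0.2317], 'orientation': [-3.0545, -0.7278, 0.0004], 'force': [0.5653, -0.8036, 1.0352], 'wrist_torque': [-0.0069, -0.0061, -0.0591], 'opening': 0.093}
```

View pics/scene0.png

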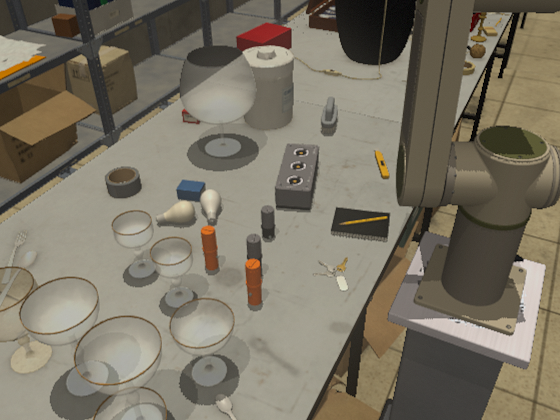

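View pics/top0.png

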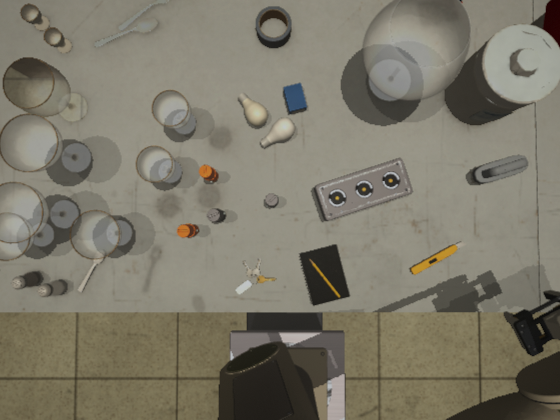

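```bash
python3 - <<'E'
import cv2,numpy as np
a=cv2.imread("pics/scene0.png");b=cv2.imread("pics/top0.png")
r=lambda im,x0,y0,x1,y1,s:cv2.resize(im[y0:y1,x0:x1],None,fx=s,fy=s,interpolation=cv2.INTER_CUBIC)
cv2.imwrite("pics/c1.png",r(a,190,190,310,310,5))
cv2.imwrite("pics/c2.png",r(b,170,150,290,250,6))
cv2.imwrite("pics/c3.png",r(b,305,150,425,230,6))
cv2.imwrite("pics/c4.png",r(a,265,130,335,220,6))
E
```

```text
(no output)
```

View pics/c1.png

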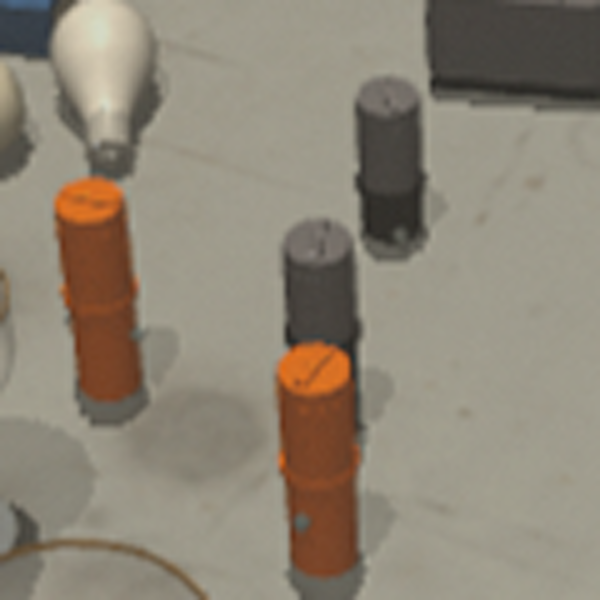

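View pics/c2.png

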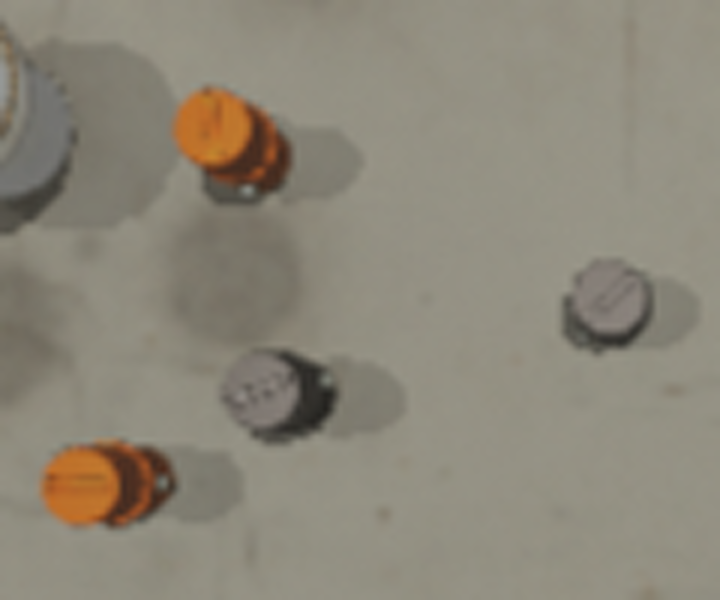

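View pics/c3.png

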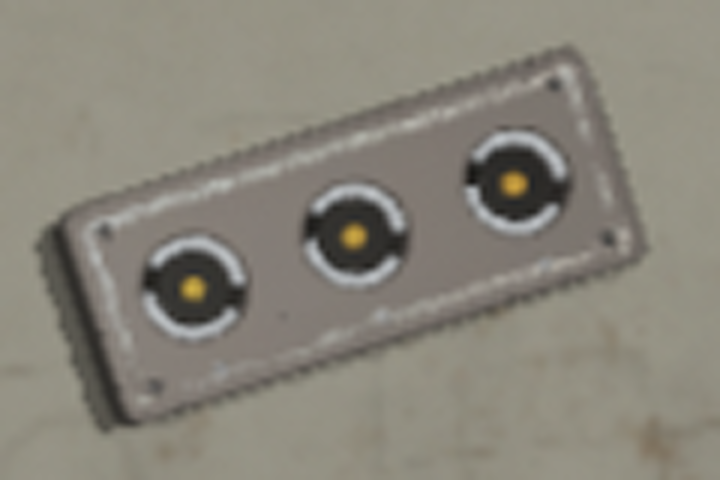

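View pics/c4.png

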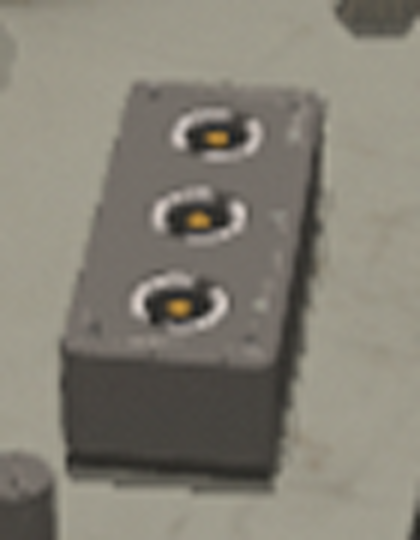

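```bash
cat > h.py <<'E'
import cv2,numpy as np,json
from scipy.optimize import least_squares
def grab(robot,n,f=None):
    c=robot.read_camera(n)
    if f: cv2.imwrite(f,c["frame"])
    return c
def proj(c,X):
    X=np.atleast_2d(X); p=X@np.array(c["R"]).T+np.array(c["t"])
    return np.c_[c["fx"]*p[:,0]/p[:,2]+c["cx"],c["fy"]*p[:,1]/p[:,2]+c["cy"]]
def back(c,uv,z):
    R=np.array(c["R"]);t=np.array(c["t"]);o=-R.T@t
    d=R.T@np.array([(uv[0]-c["cx"])/c["fx"],(uv[1]-c["cy"])/c["fy"],1]); return o+d*(z-o[2])/d[2]
def crop(im,x0,y0,x1,y1,s): return cv2.resize(im[y0:y1,x0:x1],None,fx=s,fy=s,interpolation=cv2.INTER_CUBIC)
def cu(p,x0,y0,s): return ((p[0]+.5)/s-.5+x0,(p[1]+.5)/s-.5+y0)
def circ(x,y,z,r,n=60):
    a=np.linspace(0,2*np.pi,n); return np.c_[x+r*np.cos(a),y+r*np.sin(a),a*0+z]
def draw(im,c,X,x0,y0,s,col=(0,0,255)):
    p=proj(c,X); p=((p-[x0,y0])+.5)*s-.5
    cv2.polylines(im,[np.round(p).astype(int)],False,col,1,cv2.LINE_AA)
E
python3 - <<'E'
from plant import robot
from h import *
for n in("top","scene"):
    c=grab(robot,n); im=c["frame"].astype(int)
    g=((im[:,:,2]-im[:,:,0]>60)).astype(np.uint8)
    k,l,st,ce=cv2.connectedComponentsWithStats(g)
    box=(315,150,415,225) if n=="top" else (270,140,330,210)
    for i in range(1,k):
        x,y=ce[i]
        if box[0]<x<box[2] and box[1]<y<box[3]:
            # weighted centroid
            x0,y0=int(round(x))-4,int(round(y))-4
            w=np.clip(im[y0:y0+9,x0:x0+9,2]-im[y0:y0+9,x0:x0+9,0]-25,0,None)
            yy,xx=np.mgrid[y0:y0+9,x0:x0+9]
            u=(w*xx).sum()/w.sum(),(w*yy).sum()/w.sum()
            print(n,st[i],np.round(u,2),back(c,u,.065).round(4))
    for nm,q,z in (("long",(213.0,214.9) if n=="top" else (253.6,238.),.12),
                   ("short",cu((612,298),170,150,6) if n=="top" else cu((389,100),190,190,5),.09)):
        print(n,nm,back(c,q,z).round(4))
    if n=="top": print("pin",back(c,cu((327,380),170,150,6),.04).round(4))
E
```

```text
top [389 179   4   4  12] [390.2  180.19] [ 0.5654 -0.2738  0.065 ]
top [362 187   4   4  13] [363.54 188.9 ] [ 0.5421 -0.2027  0.065 ]
top [335 196   4   4  13] [336.7  197.57] [ 0.5189 -0.1314  0.065 ]
top long [0.4719 0.1868 0.12  ]
top short [0.5129 0.0407 0.09  ]
pin [0.4784 0.1702 0.04  ]
scene [300 152   3   2   6] [300.71 152.58] [ 0.5681 -0.2731  0.065 ]
scene [297 166   3   2   6] [297.67 166.29] [ 0.5442 -0.2009  0.065 ]
scene [293 180   4   3   9] [294.42 180.8 ] [ 0.5208 -0.13    0.065 ]
scene long [0.4719 0.1896 0.12  ]
scene short [0.5118 0.0479 0.09  ]
```

```bash
cat > ov.py <<'E'
from plant import robot
from h import *
def batt(x,y,yaw,H,pz,tag):
    out=[]
    for n,x0,y0,x1,y1 in (("top",195,190,295,240),("scene",235,195,285,275)):
        c=grab(robot,n); s=7 if n=="scene" else 8
        raw=crop(c["frame"],x0,y0,x1,y1,s); im=raw.copy()
        for z,r in((H,.0165),(H-54e-3,.0185),(0,.016)): draw(im,c,circ(x,y,z,r),x0,y0,s)
        d=np.array([np.cos(yaw),np.sin(yaw),0]);o=np.array([x,y,0])
        draw(im,c,[o+d*.0205+[0,0,pz],o+d*.016+[0,0,pz]],x0,y0,s,(0,255,0));draw(im,c,[o-d*.0205+[0,0,pz],o-d*.016+[0,0,pz]],x0,y0,s,(0,255,255))
        draw(im,c,[o+d*.0165+[0,0,H],o-d*.0165+[0,0,H]],x0,y0,s,(255,0,0))
        out.append(im if n=="top" else np.hstack([raw,im]))
    cv2.imwrite(f"pics/ov_{tag}_top.png",out[0]);cv2.imwrite(f"pics/ov_{tag}_scene.png",out[1])
E
python3 - <<'E'
from ov import *
batt(.472,.188,np.radians(106),.12,.04,"a")
E
```

```text
(no output)
```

View pics/ov_a_top.png

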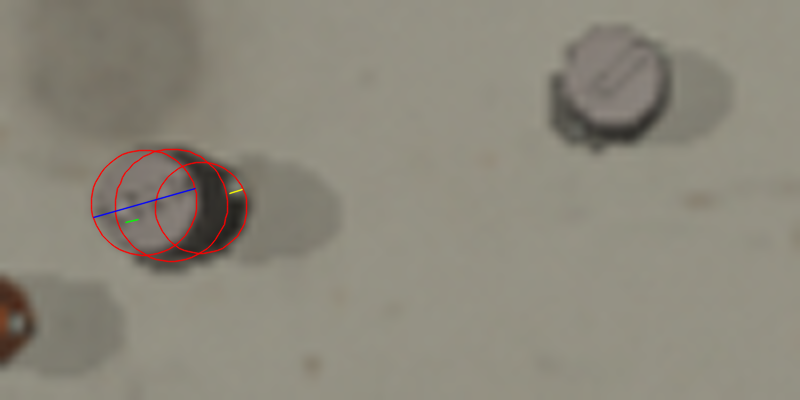

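View pics/ov_a_scene.png

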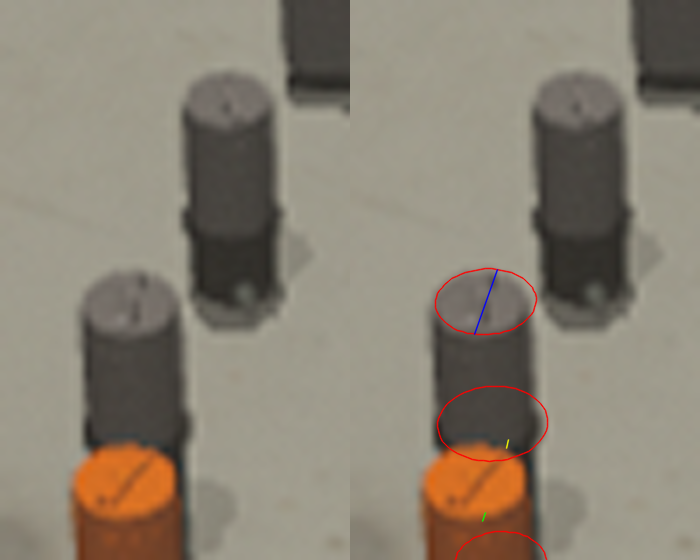

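```bash
python3 - <<'E'
from ov import *
c=grab(robot,"top");s=grab(robot,"scene")
p=back(c,cu((230,180),195,190,8),.04);print(p, np.degrees(np.arctan2(p[1]-.187,p[0]-.471)))
for a,b in (((132,322),(146,280)),((126,324),(146,278))):
    a=back(s,cu(a,235,195,7),.121);b=back(s,cu(b,235,195,7),.121);print(a,b,np.degrees(np.arctan2(*(b-a)[1::-1])))
cv2.imwrite("pics/z1.png",crop(c["frame"],203,202,236,227,22));cv2.imwrite("pics/z2.png",crop(s["frame"],240,225,275,252,20))
E
```

```text
[0.4807124 0.1722491 0.04     ] -56.6379878212063
[0.46733127 0.19865267 0.121     ] [0.47338331 0.17820525 0.121     ] -73.5122594829736
[0.46860721 0.20037285 0.121     ] [0.4738735  0.17731409 0.121     ] -77.1351101824153
```

View pics/z1.png

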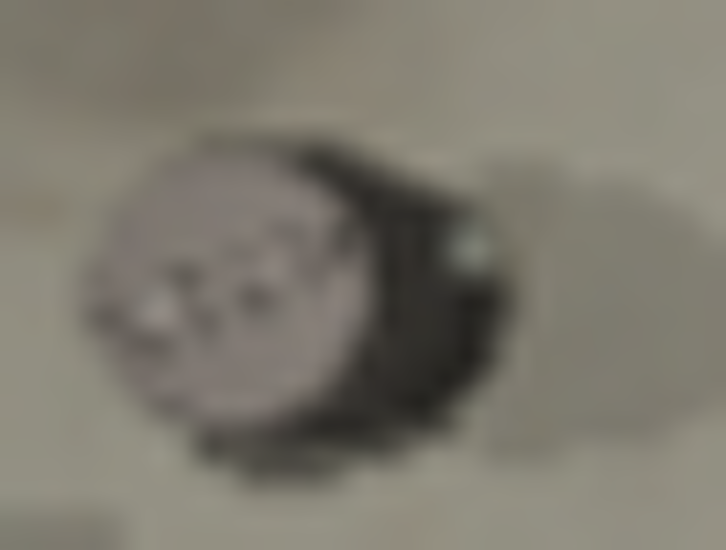

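View pics/z2.png

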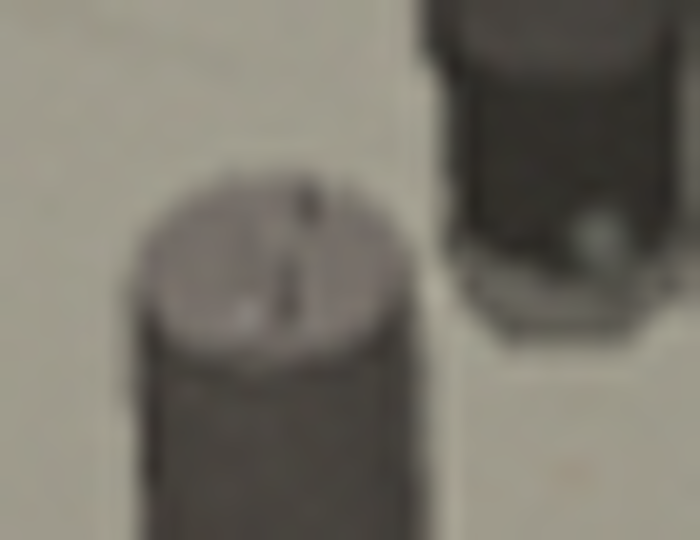

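```bash
python3 - <<'E'
from ov import *
c=grab(robot,"top")
o=back(c,cu((231,285),203,202,22),.12);p=back(c,cu((470,250),203,202,22),.042)
print(o,p,np.hypot(*(p-o)[:2]),np.degrees(np.arctan2(*(p-o)[1::-1])))
batt(.4715,.1868,np.radians(108),.12,.04,"b")
E
```

```text
[0.4729204 0.1867942 0.12     ] [0.47844689 0.17040639 0.042     ] 0.017294586169862028 -71.36426150938779
```

View pics/ov_b_top.png

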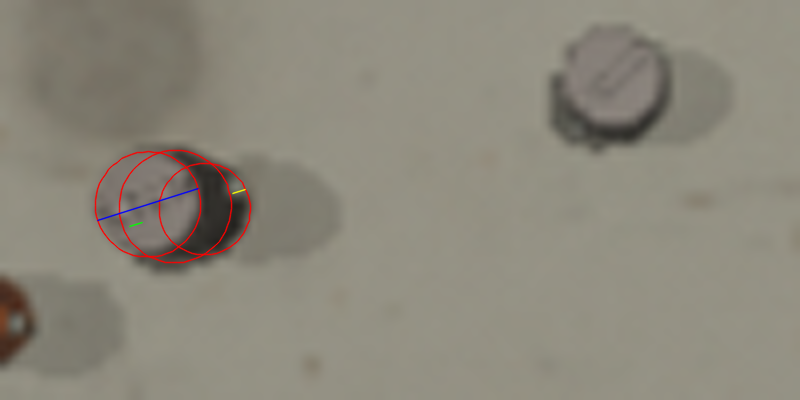

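```bash
cat >> h.py <<'E'
from scipy.spatial.transform import Rotation as Ro
def plan(robot,xyz=None,jaw=None,pos=None):
    s=robot.read_state();p=np.array(s["tool_pos"]) if pos is None else np.array(pos);R=Ro.from_rotvec(s["orientation"])
    M=R.as_matrix();j=np.degrees(np.arctan2(M[1,1],M[0,1]))
    print("t %.2f"%s["t"],"pos",p.round(4),"jaw %.2f"%j,"tilt %.2f"%np.degrees(np.arccos(-M[2,2])),"q6 %.2f"%s["q"][5],"F",np.round(s["force"],1),"T",np.round(s["wrist_torque"],2),"open %.4f"%s["opening"])
    if xyz is not None:
        d=np.array(xyz)-p; print("tool shift mm",(M.T@d*1000).round(1))
    if jaw is not None: print("az rad %.4f"%-np.radians((jaw-j)))
E
python3 - <<'E'
from plant import robot
from h import *
plan(robot,[.472,.187,.25],70,[.271,-.536,.233])
c=grab(robot,"top")
for n,u,z in (("or1",(188,231),.12),("or2",(208,174),.12),("glassA",(157,163),.149),("glassB",(171,110),.149),("glassC",(95,234),.149)): print(n,back(c,u,z).round(3))
E
```

```text
t 0.55 pos [ 0.271 -0.536  0.233] jaw -63.20 tilt 0.00 q6 -0.09 F [-0.   0.3  0.1] T [ 0.02 -0.07  0.04] open 0.0930
tool shift mm [ 505.4 -554.7  -17. ]
az rad -2.3247
or1 [0.432 0.249 0.12 ]
or2 [0.575 0.2   0.12 ]
glassA [0.598 0.32  0.149]
glassB [0.729 0.287 0.149]
glassC [0.425 0.468 0.149]
```

>>> step_arm([
  {"tx": 10,"ty": -11,"tz": -2},
  {"tx": 20,"ty": -22,"tz": -3},
  {"tx": 27,"ty": -30,"tz": -3},
  {"tx": 27,"ty": -30,"tz": -3},
  {"tx": 27,"ty": -30,"tz": -3},
  {"tx": 27,"ty": -30,"tz": -3},
  {"tx": 27,"ty": -30},
  {"tx": 27,"ty": -30},
  {"tx": 27,"ty": -30},
  {"tx": 27,"ty": -30},
  {"tx": 27,"ty": -30},
  {"tx": 27,"ty": -30},
  {"tx": 27,"ty": -30},
  {"tx": 27,"ty": -30},
  {"tx": 27,"ty": -30},
  {"tx": 27,"ty": -30},
  {"tx": 27,"ty": -30},
  {"tx": 27,"ty": -28},
  {"tx": 26,"ty": -26},
  {"tx": 17,"ty": -18},
])

```text
schema error: expected keys tx, ty, tz, ax, ay, az, grip
```

>>> step_arm([
  {"az": -0.145},
  {"az": -0.145,"grip": 60},
  {"az": -0.145},
  {"az": -0.145},
  {"az": -0.145},
  {"az": -0.145},
  {"az": -0.145},
  {"az": -0.145},
  {"az": -0.145},
  {"az": -0.145},
  {"az": -0.145},
  {"az": -0.145},
  {"az": -0.145},
  {"az": -0.145},
  {"az": -0.145},
  {"az": -0.145},
  {"tz": 0},
])

```text
schema error: expected keys tx, ty, tz, ax, ay, az, grip
```

```bash
python3 - <<'E'
from plant import robot
from h import *
plan(robot,[.472,.187,.10],70)
c=grab(robot,"top");cv2.imwrite("pics/t1.png",crop(c["frame"],140,130,300,250,5))
c=grab(robot,"scene");cv2.imwrite("pics/s1.png",crop(c["frame"],190,130,350,290,4))
E
```

```text
t 0.60 pos [ 0.2706 -0.5355  0.2326] jaw -63.20 tilt 0.00 q6 -0.09 F [-0.1  0.4 -0.6] T [ 0.   -0.02 -0.02] open 0.0929
tool shift mm [ 505.6 -554.1  132.6]
az rad -2.3247
```

View pics/t1.png

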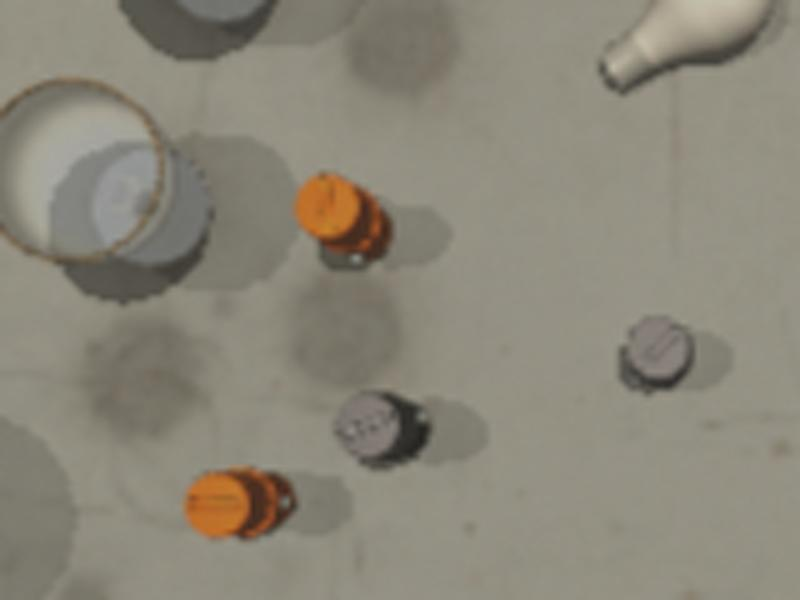

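View pics/s1.png

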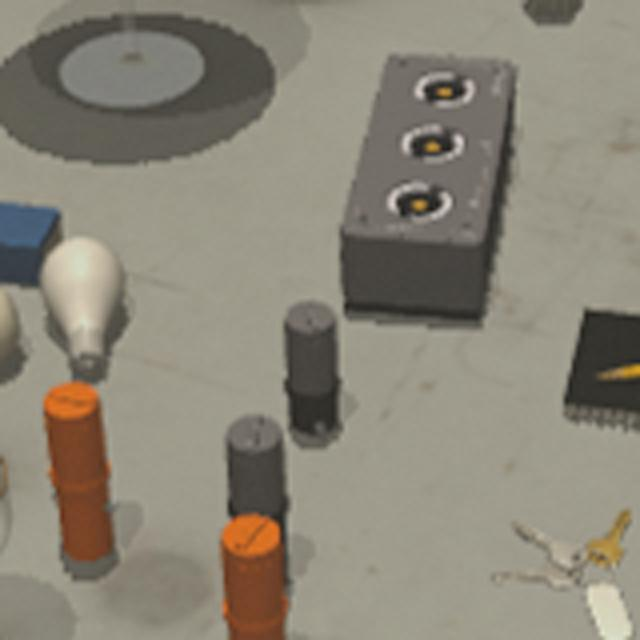

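The rows need every key, so nothing moved; I'm resending them complete.

>>> step_arm([
  {"tx": 10,"ty": -11,"tz": -2,"ax": 0,"ay": 0,"az": 0,"grip": 0},
  {"tx": 20,"ty": -22,"tz": -3,"ax": 0,"ay": 0,"az": 0,"grip": 0},
  {"tx": 27,"ty": -30,"tz": -3,"ax": 0,"ay": 0,"az": 0,"grip": 0},
  {"tx": 27,"ty": -30,"tz": -3,"ax": 0,"ay": 0,"az": 0,"grip": 0},
  {"tx": 27,"ty": -30,"tz": -3,"ax": 0,"ay": 0,"az": 0,"grip": 0},
  {"tx": 27,"ty": -30,"tz": -3,"ax": 0,"ay": 0,"az": 0,"grip": 0},
  {"tx": 27,"ty": -30,"tz": 0,"ax": 0,"ay": 0,"az": 0,"grip": 0},
  {"tx": 27,"ty": -30,"tz": 0,"ax": 0,"ay": 0,"az": 0,"grip": 0},
  {"tx": 27,"ty": -30,"tz": 0,"ax": 0,"ay": 0,"az": 0,"grip": 0},
  {"tx": 27,"ty": -30,"tz": 0,"ax": 0,"ay": 0,"az": 0,"grip": 0},
  {"tx": 27,"ty": -30,"tz": 0,"ax": 0,"ay": 0,"az": 0,"grip": 0},
  {"tx": 27,"ty": -30,"tz": 0,"ax": 0,"ay": 0,"az": 0,"grip": 0},
  {"tx": 27,"ty": -30,"tz": 0,"ax": 0,"ay": 0,"az": 0,"grip": 0},
  {"tx": 27,"ty": -30,"tz": 0,"ax": 0,"ay": 0,"az": 0,"grip": 0},
  {"tx": 27,"ty": -30,"tz": 0,"ax": 0,"ay": 0,"az": 0,"grip": 0},
  {"tx": 27,"ty": -30,"tz": 0,"ax": 0,"ay": 0,"az": 0,"grip": 0},
  {"tx": 27,"ty": -30,"tz": 0,"ax": 0,"ay": 0,"az": 0,"grip": 0},
  {"tx": 27,"ty": -28,"tz": 0,"ax": 0,"ay": 0,"az": 0,"grip": 0},
  {"tx": 26,"ty": -26,"tz": 0,"ax": 0,"ay": 0,"az": 0,"grip": 0},
  {"tx": 17,"ty": -18,"tz": 0,"ax": 0,"ay": 0,"az": 0,"grip": 0},
])

```text
t: 2.7
tool_pos: [0.4713, 0.1899, 0.2497]
orientation: [-3.055, -0.73, -0.001]
force: [0.7, -0.2, -0.8]
opening: 0.0931
```

>>> step_arm([
  {"tx": 0,"ty": 0,"tz": 0,"ax": 0,"ay": 0,"az": -0.145,"grip": 0},
  {"tx": 0,"ty": 0,"tz": 0,"ax": 0,"ay": 0,"az": -0.145,"grip": 60},
  {"tx": 0,"ty": 0,"tz": 0,"ax": 0,"ay": 0,"az": -0.145,"grip": 60},
  {"tx": 0,"ty": 0,"tz": 0,"ax": 0,"ay": 0,"az": -0.145,"grip": 60},
  {"tx": 0,"ty": 0,"tz": 0,"ax": 0,"ay": 0,"az": -0.145,"grip": 60},
  {"tx": 0,"ty": 0,"tz": 0,"ax": 0,"ay": 0,"az": -0.145,"grip": 60},
  {"tx": 0,"ty": 0,"tz": 0,"ax": 0,"ay": 0,"az": -0.145,"grip": 60},
  {"tx": 0,"ty": 0,"tz": 0,"ax": 0,"ay": 0,"az": -0.145,"grip": 60},
  {"tx": 0,"ty": 0,"tz": 0,"ax": 0,"ay": 0,"az": -0.145,"grip": 60},
  {"tx": 0,"ty": 0,"tz": 0,"ax": 0,"ay": 0,"az": -0.145,"grip": 60},
  {"tx": 0,"ty": 0,"tz": 0,"ax": 0,"ay": 0,"az": -0.145,"grip": 60},
  {"tx": 0,"ty": 0,"tz": 0,"ax": 0,"ay": 0,"az": -0.145,"grip": 60},
  {"tx": 0,"ty": 0,"tz": 0,"ax": 0,"ay": 0,"az": -0.145,"grip": 60},
  {"tx": 0,"ty": 0,"tz": 0,"ax": 0,"ay": 0,"az": -0.145,"grip": 60},
  {"tx": 0,"ty": 0,"tz": 0,"ax": 0,"ay": 0,"az": -0.145,"grip": 60},
  {"tx": 0,"ty": 0,"tz": 0,"ax": 0,"ay": 0,"az": -0.145,"grip": 60},
])

```text
t: 4.3
tool_pos: [0.4711, 0.1876, 0.2498]
orientation: [0.544, 3.094, 0.0]
force: [-0.9, 0.3, 0.9]
opening: 0.0716
```

```bash
python3 - <<'E'
from plant import robot
from h import *
plan(robot,[.472,.187,.10],70)
c=grab(robot,"top");cv2.imwrite("pics/t1.png",crop(c["frame"],140,130,300,250,5))
c=grab(robot,"scene");cv2.imwrite("pics/s1.png",crop(c["frame"],190,130,350,290,4))
E
```

```text
t 4.30 pos [0.4711 0.1876 0.2498] jaw 70.07 tilt 0.01 q6 -0.95 F [-0.9  0.3  0.9] T [ 0.03 -0.14  0.05] open 0.0716
tool shift mm [ -1.   -0.2 149.8]
az rad 0.0012
```

View pics/t1.png

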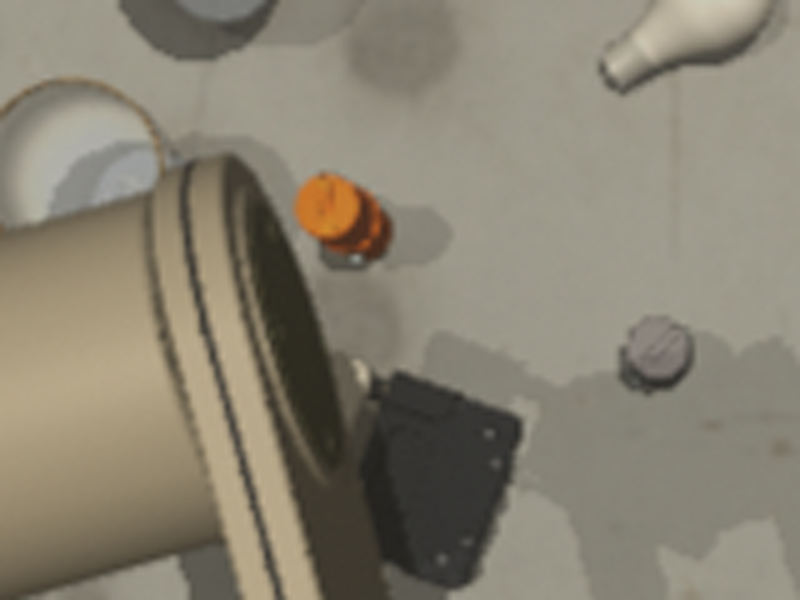

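View pics/s1.png

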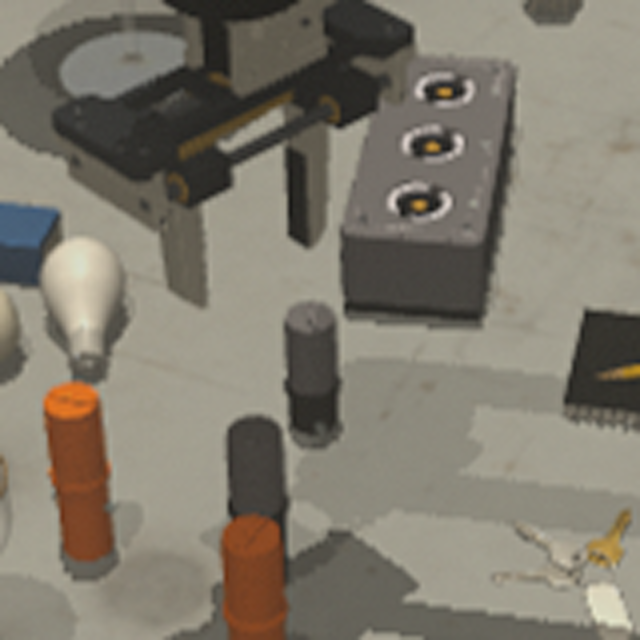

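>>> step_arm([
  {"tx": -1,"ty": 0,"tz": 12,"ax": 0,"ay": 0,"az": 0,"grip": 60},
  {"tx": 0,"ty": 0,"tz": 25,"ax": 0,"ay": 0,"az": 0,"grip": 60},
  {"tx": 0,"ty": 0,"tz": 30,"ax": 0,"ay": 0,"az": 0,"grip": 60},
  {"tx": 0,"ty": 0,"tz": 30,"ax": 0,"ay": 0,"az": 0,"grip": 60},
  {"tx": 0,"ty": 0,"tz": 25,"ax": 0,"ay": 0,"az": 0,"grip": 60},
  {"tx": 0,"ty": 0,"tz": 20,"ax": 0,"ay": 0,"az": 0,"grip": 60},
  {"tx": 0,"ty": 0,"tz": 10,"ax": 0,"ay": 0,"az": 0,"grip": 60},
  {"tx": 0,"ty": 0,"tz": 5,"ax": 0,"ay": 0,"az": 0,"grip": 60},
  {"tx": 0,"ty": 0,"tz": 0,"ax": 0,"ay": 0,"az": 0,"grip": 60},
])

```text
t: 5.3
tool_pos: [0.4718, 0.1871, 0.0923]
orientation: [-0.555, -3.092, 0.0]
force: [0.0, -0.2, -0.2]
opening: 0.0712
```

```bash
python3 - <<'E'
from plant import robot
from h import *
plan(robot,[.472,.187,.093],70)
c=grab(robot,"scene");cv2.imwrite("pics/s2.png",crop(c["frame"],190,150,310,270,5))
E
```

```text
t 5.30 pos [0.4718 0.1871 0.0923] jaw 69.66 tilt 0.04 q6 -0.94 F [ 0.  -0.2 -0.2] T [ 0.03 -0.14 -0.03] open 0.0712
tool shift mm [-0.2 -0.1 -0.7]
az rad -0.0060
```

View pics/s2.png

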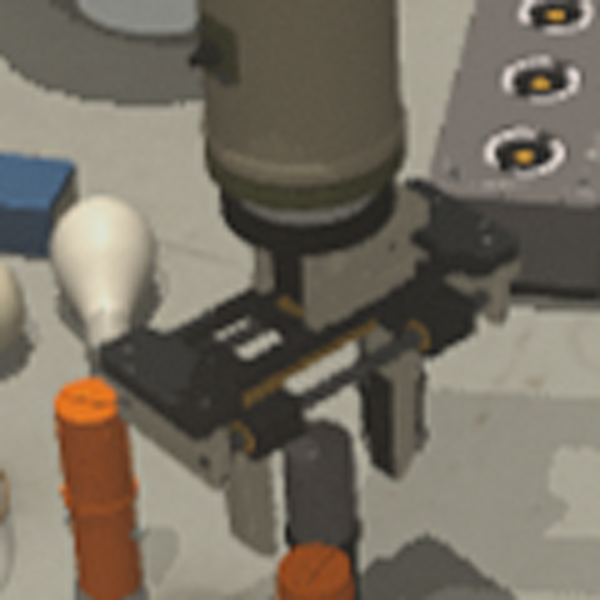

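>>> step_arm([
  {"tx": 0,"ty": 0,"tz": 0,"ax": 0,"ay": 0,"az": 0,"grip": 120},
  {"tx": 0,"ty": 0,"tz": 0,"ax": 0,"ay": 0,"az": 0,"grip": 180},
  {"tx": 0,"ty": 0,"tz": 0,"ax": 0,"ay": 0,"az": 0,"grip": 230},
  {"tx": 0,"ty": 0,"tz": 0,"ax": 0,"ay": 0,"az": 0,"grip": 230},
  {"tx": 0,"ty": 0,"tz": 0,"ax": 0,"ay": 0,"az": 0,"grip": 230},
  {"tx": 0,"ty": 0,"tz": 0,"ax": 0,"ay": 0,"az": 0,"grip": 230},
  {"tx": 0,"ty": 0,"tz": 0,"ax": 0,"ay": 0,"az": 0,"grip": 230},
  {"tx": 0,"ty": 0,"tz": 0,"ax": 0,"ay": 0,"az": 0,"grip": 230},
], squeeze=45)

```text
t: 6.15
tool_pos: [0.4721, 0.1873, 0.0928]
orientation: [0.553, 3.092, 0.0]
force: [0.3, 0.2, 1.6]
opening: 0.0324
```

```bash
python3 - <<'E'
from plant import robot
from h import *
plan(robot,[.472,.187,.093],70)
E
```

```text
t 6.15 pos [0.4721 0.1873 0.0928] jaw 69.73 tilt 0.02 q6 -0.94 F [0.3 0.2 1.6] T [ 0.04 -0.1   0.01] open 0.0324
tool shift mm [ 0.  -0.3 -0.2]
az rad -0.0047
```

>>> step_arm([
  {"tx": 0,"ty": 0,"tz": -5,"ax": 0,"ay": 0,"az": 0,"grip": 230},
  {"tx": 0,"ty": 0,"tz": -15,"ax": 0,"ay": 0,"az": 0,"grip": 230},
  {"tx": 0,"ty": 0,"tz": -25,"ax": 0,"ay": 0,"az": 0,"grip": 230},
  {"tx": 0,"ty": 0,"tz": -30,"ax": 0,"ay": 0,"az": 0,"grip": 230},
  {"tx": 0,"ty": 0,"tz": -30,"ax": 0,"ay": 0,"az": 0,"grip": 230},
  {"tx": 0,"ty": 0,"tz": -25,"ax": 0,"ay": 0,"az": 0,"grip": 230},
  {"tx": 0,"ty": 0,"tz": 0,"ax": 0,"ay": 0,"az": 0.106,"grip": 230},
  {"tx": 0,"ty": 0,"tz": 0,"ax": 0,"ay": 0,"az": 0.106,"grip": 230},
  {"tx": 0,"ty": 0,"tz": 0,"ax": 0,"ay": 0,"az": 0.106,"grip": 230},
  {"tx": 0,"ty": 0,"tz": 0,"ax": 0,"ay": 0,"az": 0.106,"grip": 230},
  {"tx": 0,"ty": 0,"tz": 0,"ax": 0,"ay": 0,"az": 0.106,"grip": 230},
  {"tx": 0,"ty": 0,"tz": 0,"ax": 0,"ay": 0,"az": 0,"grip": 230},
])

```text
t: 7.35
tool_pos: [0.4721, 0.1872, 0.2237]
orientation: [1.346, 2.838, 0.001]
force: [0.2, -0.2, -0.3]
opening: 0.0325
```

```bash
python3 - <<'E'
from plant import robot
from h import *
plan(robot,[.5200,-.1310,.223],39.3)
c=grab(robot,"scene");cv2.imwrite("pics/s3.png",crop(c["frame"],190,130,310,270,5))
c=grab(robot,"top");cv2.imwrite("pics/t3.png",crop(c["frame"],140,150,300,250,5))
E
```

```text
t 7.35 pos [0.4721 0.1872 0.2237] jaw 39.26 tilt 0.05 q6 -0.41 F [ 0.2 -0.2 -0.3] T [ 0.05 -0.13  0.05] open 0.0325
tool shift mm [-276.7 -164.3    0.7]
az rad -0.0007
```

View pics/s3.png

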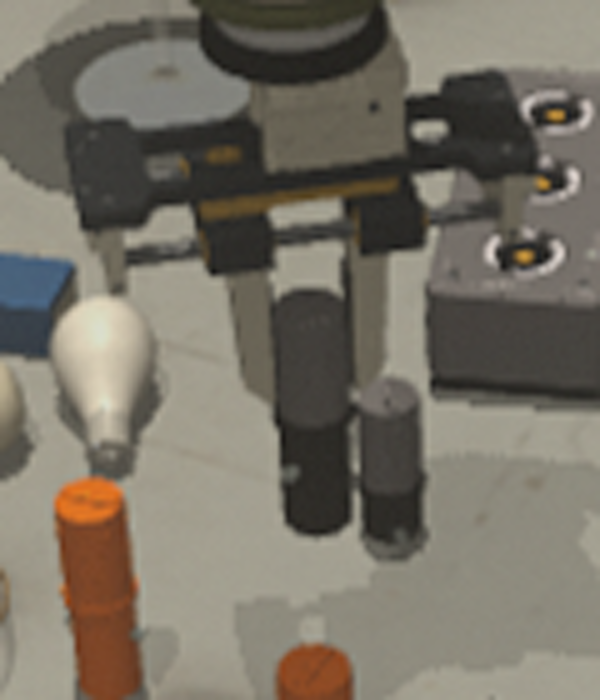

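```bash
cat > ov2.py <<'E'
from plant import robot
from h import *
def ov(n,x,y,zf,yaws,box,s,f):
    c=grab(robot,n);x0,y0,x1,y1=box;raw=crop(c["frame"],*box,s);im=raw.copy()
    for z,r in((.12,.0165),(.066,.0185),(.06,.0185),(.0035,.016),(0,.0125)): draw(im,c,circ(x,y,zf+z,r),x0,y0,s)
    for yaw,col in zip(yaws,((0,255,0),(0,255,255),(255,255,0))):
        d=np.array([np.cos(np.radians(yaw)),np.sin(np.radians(yaw)),0]);o=np.array([x,y,zf+.04])
        e=np.array([-d[1],d[0],0])
        for sg in(1,-1):
            a=np.linspace(0,2*np.pi,30)
            draw(im,c,o+sg*d*.0205+.0035*(np.outer(np.cos(a),e)+np.outer(np.sin(a),[0,0,1])),x0,y0,s,col)
    cv2.imwrite(f,np.hstack([raw,im]))
E
python3 - <<'E'
from ov2 import *
ov("scene",.472,.1872,.1309,[78,68],(237,180,277,245),9,"pics/s4.png")
E
```

```text
(no output)
```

View pics/s4.png

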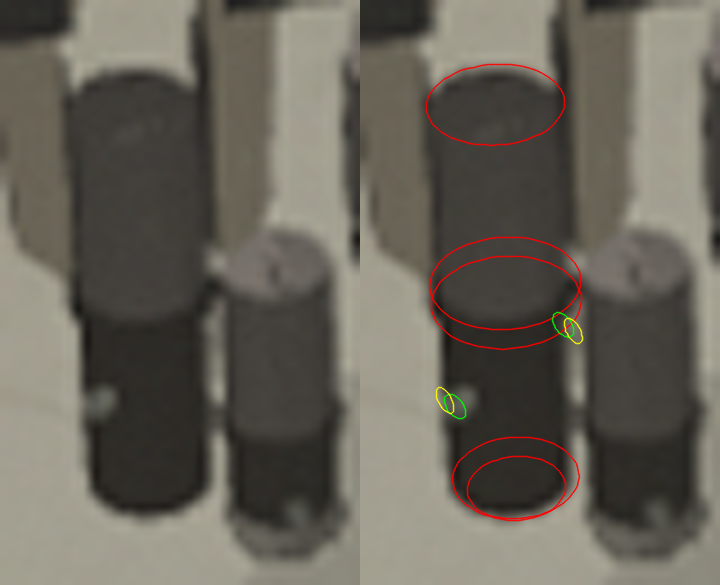

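```bash
python3 - <<'E'
from ov2 import *
c=grab(robot,"scene");g=cv2.cvtColor(c["frame"],cv2.COLOR_BGR2GRAY)
print(g[220:230,242:264])
for yaw in(76,80,84,88):
    d=np.array([np.cos(np.radians(yaw)),np.sin(np.radians(yaw)),0]);o=np.array([.472,.1872,.1709])
    print(yaw,proj(c,[o,o+d*.0205,o+d*.016]).round(1).tolist())
im=crop(c["frame"],240,180,268,202,25)
for yaw,col in((72,(0,0,255)),(80,(0,255,0)),(88,(255,0,0))):
    d=np.array([np.cos(np.radians(yaw)),np.sin(np.radians(yaw)),0]);o=np.array([.472,.1872,.2509])
    draw(im,c,[o-d*.0165,o+d*.0165],240,180,25,col)
im=cv2.convertScaleAbs(im,alpha=1.8)
cv2.imwrite("pics/s5.png",im)
E
```

```text
[[158 157 158 142  49  42  43  42  42  41  43  44  43  43  43  42  40  58
  108 122  60  64]
 [158 158 159 143  49  42  44  43  43  43  45  44  43  44  41  41  39  60
  108 121  59  62]
 [156 157 160 144  47  40  43  41  44  43  44  44  43  44  46  44  40  60
  117 137  57  63]
 [158 158 162 147  70  70  87  74  43  43  44  44  43  45  42  41  42  51
  114 149  59  63]
 [155 157 163 149  93  89 103  86  43  44  43  43  44  42  42  44  41  45
   91 122  59  62]
 [153 154 158 145  91  84  88  66  45  45  44  44  44  44  43  43  42  47
   67  76  56  64]
 [156 156 158 143  77  59  65  46  44  44  43  41  44  43  45  44  43  47
   69  75  50  66]
 [159 160 160 145  75  38  43  43  44  43  44  43  44  43  44  42  43  47
   73  82  42  58]
 [159 159 161 151  97  37  42  44  45  43  44  45  45  44  43  42  41  46
   94 125  44  45]
 [158 159 162 154 110  37  43  44  44  44  45  45  45  44  43  43  41  41
  104 154  68  42]]
76 [[253.1, 220.1], [246.8, 224.6], [248.2, 223.6]]
80 [[253.1, 220.1], [247.3, 224.8], [248.6, 223.8]]
84 [[253.1, 220.1], [247.8, 225.0], [249.0, 223.9]]
88 [[253.1, 220.1], [248.4, 225.2], [249.4, 224.1]]
```

View pics/s5.png

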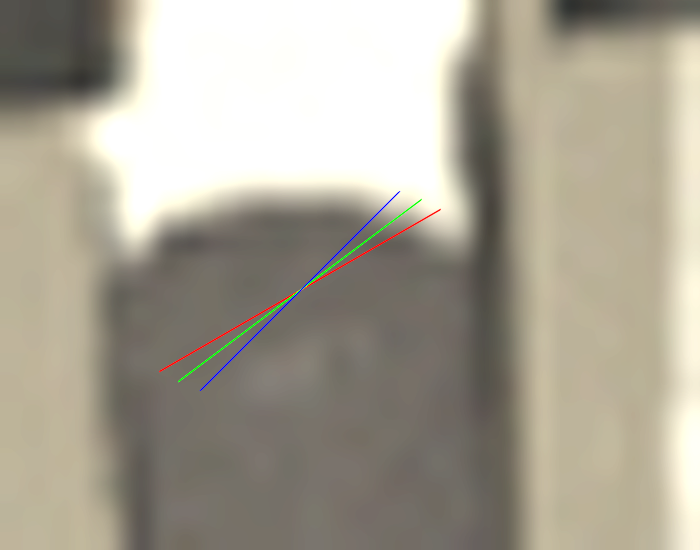

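>>> step_arm([
  {"tx": -10,"ty": -6,"tz": 0,"ax": 0,"ay": 0,"az": 0,"grip": 230},
  {"tx": -20,"ty": -12,"tz": 0,"ax": 0,"ay": 0,"az": 0,"grip": 230},
  {"tx": -22,"ty": -13,"tz": 0,"ax": 0,"ay": 0,"az": 0,"grip": 230},
  {"tx": -22,"ty": -13,"tz": 0,"ax": 0,"ay": 0,"az": 0,"grip": 230},
  {"tx": -22,"ty": -13,"tz": 0,"ax": 0,"ay": 0,"az": 0,"grip": 230},
  {"tx": -22,"ty": -13,"tz": 0,"ax": 0,"ay": 0,"az": 0,"grip": 230},
  {"tx": -22,"ty": -13,"tz": 0,"ax": 0,"ay": 0,"az": 0,"grip": 230},
  {"tx": -22,"ty": -13,"tz": 0,"ax": 0,"ay": 0,"az": 0,"grip": 230},
  {"tx": -22,"ty": -13,"tz": 0,"ax": 0,"ay": 0,"az": 0,"grip": 230},
  {"tx": -22,"ty": -13,"tz": 0,"ax": 0,"ay": 0,"az": 0,"grip": 230},
  {"tx": -22,"ty": -13,"tz": 0,"ax": 0,"ay": 0,"az": 0,"grip": 230},
  {"tx": -22,"ty": -13,"tz": 0,"ax": 0,"ay": 0,"az": 0,"grip": 230},
  {"tx": -16,"ty": -10,"tz": 0,"ax": 0,"ay": 0,"az": 0,"grip": 230},
  {"tx": -10,"ty": -7,"tz": 0,"ax": 0,"ay": 0,"az": 0,"grip": 230},
  {"tx": 0,"ty": 0,"tz": 20,"ax": 0,"ay": 0,"az": 0.06,"grip": 230},
  {"tx": 0,"ty": 0,"tz": 20,"ax": 0,"ay": 0,"az": 0,"grip": 230},
  {"tx": 0,"ty": 0,"tz": 3,"ax": 0,"ay": 0,"az": 0,"grip": 230},
  {"tx": 0,"ty": 0,"tz": 0,"ax": 0,"ay": 0,"az": 0,"grip": 230},
])

```text
t: 9.35
tool_pos: [0.5188, -0.1307, 0.1791]
orientation: [-1.426, -2.797, 0.0]
force: [-0.3, -0.4, -0.6]
opening: 0.0326
```

```bash
python3 - <<'E'
from ov2 import *
plan(robot,[.519,-.131,.178],None)
s=robot.read_state();p=s["tool_pos"]
ov("scene",p[0],p[1],p[2]-.0928,[78,88],(270,110,320,200),7,"pics/s6.png")
c=grab(robot,"top");cv2.imwrite("pics/t6.png",crop(c["frame"],290,140,410,230,6))
E
```

```text
t 9.35 pos [ 0.5188 -0.1307  0.1791] jaw 35.97 tilt 0.11 q6 -0.97 F [-0.3 -0.4 -0.6] T [-0.03 -0.09  0.02] open 0.0326
tool shift mm [-0.4 -0.   1.1]
```

View pics/s6.png

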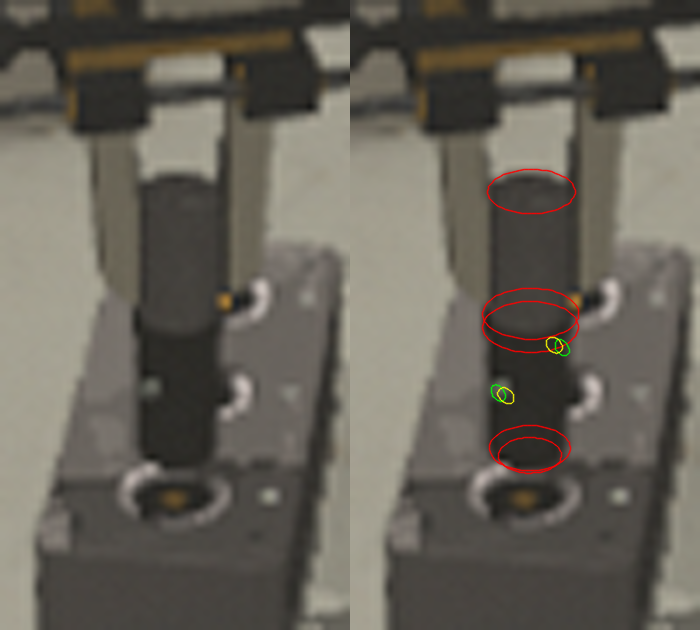

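View pics/t6.png

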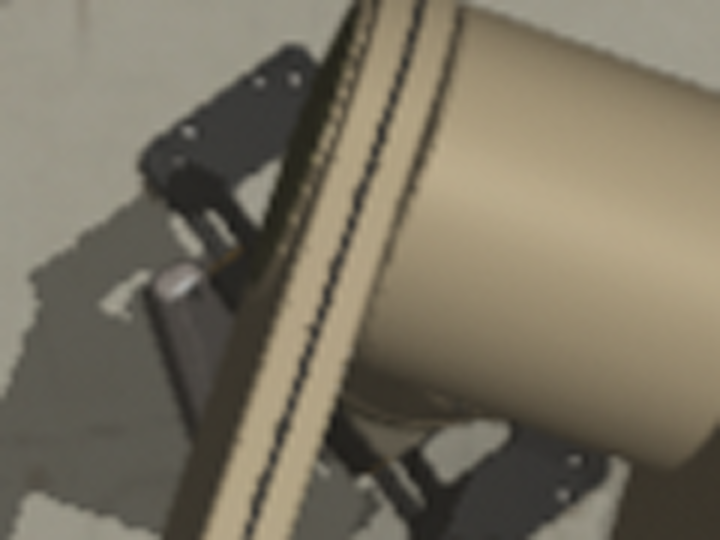

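```bash
python3 - <<'E'
from ov2 import *
c=grab(robot,"scene");g=cv2.cvtColor(c["frame"],cv2.COLOR_BGR2GRAY)
print(g[160:170,286:304])
o=np.array([.5188,-.1307,.1263])
for yaw in(74,78,82,86,90):
    d=np.array([np.cos(np.radians(yaw)),np.sin(np.radians(yaw)),0])
    print(yaw,proj(c,[o,o+d*.0205,o+d*.016]).round(1).tolist())
E
```

```text
[[113 116 106  59  41  42  43  42  43  43  44  43  41  39  57  91 104 101]
 [116 116 106  56  41  41  43  43  44  43  42  45  43  42  53  83  97  99]
 [115 117 105  57  38  41  42  43  44  44  42  44  42  43  47  68  78  82]
 [115 117 105  64  63  80  52  44  42  44  44  41  44  43  49  60  69  98]
 [115 116 108  74  84  98  64  42  43  44  42  43  43  44  45  55  68 128]
 [106 109 103  75  84  79  52  40  44  45  41  43  43  40  43  45  53 113]
 [100 102  93  60  59  52  42  41  45  42  44  45  43  43  42  45  42  88]
 [101 102  95  56  39  41  43  44  43  42  44  44  41  42  42  39  53 119]
 [100 101  95  60  41  41  43  45  43  42  44  45  44  39  59 116 146 138]
 [107 101  94  57  40  44  44  43  44  42  45  43  41  41  76 135 147 116]]
74 [[295.3, 162.4], [290.3, 165.5], [291.4, 164.8]]
78 [[295.3, 162.4], [290.7, 165.6], [291.7, 164.9]]
82 [[295.3, 162.4], [291.1, 165.8], [292.0, 165.1]]
86 [[295.3, 162.4], [291.5, 166.0], [292.4, 165.2]]
90 [[295.3, 162.4], [292.0, 166.1], [292.7, 165.3]]
```

>>> step_arm([
  {"tx": 0,"ty": 0.6,"tz": 6,"ax": 0,"ay": 0,"az": 0.02,"grip": 230},
  {"tx": 0,"ty": 0,"tz": 7,"ax": 0,"ay": 0,"az": 0,"grip": 230},
  {"tx": 0,"ty": 0,"tz": 4,"ax": 0,"ay": 0,"az": 0,"grip": 230},
  {"tx": 0,"ty": 0,"tz": 2,"ax": 0,"ay": 0,"az": 0,"grip": 230},
  {"tx": 0,"ty": 0,"tz": 2,"ax": 0,"ay": 0,"az": 0,"grip": 230},
  {"tx": 0,"ty": 0,"tz": 2,"ax": 0,"ay": 0,"az": 0,"grip": 230},
  {"tx": 0,"ty": 0,"tz": 1,"ax": 0,"ay": 0,"az": 0,"grip": 230},
])

```text
t: 10.2
tool_pos: [0.52, -0.1305, 0.1559]
orientation: [1.456, 2.784, -0.0]
force: [-1.6, -0.1, 1.7]
opening: 0.0326
```

```bash
python3 - <<'E'
from ov2 import *
plan(robot)
print("foot depth",68-1000*(robot.read_state()["tool_pos"][2]-.0928))
c=grab(robot,"scene");cv2.imwrite("pics/s7.png",crop(c["frame"],260,110,330,200,7))
E
```

```text
t 10.20 pos [ 0.52   -0.1305  0.1559] jaw 34.78 tilt 0.01 q6 -0.95 F [-1.6 -0.1  1.7] T [0.09 0.23 0.01] open 0.0326
foot depth 4.940369199738747
```

View pics/s7.png

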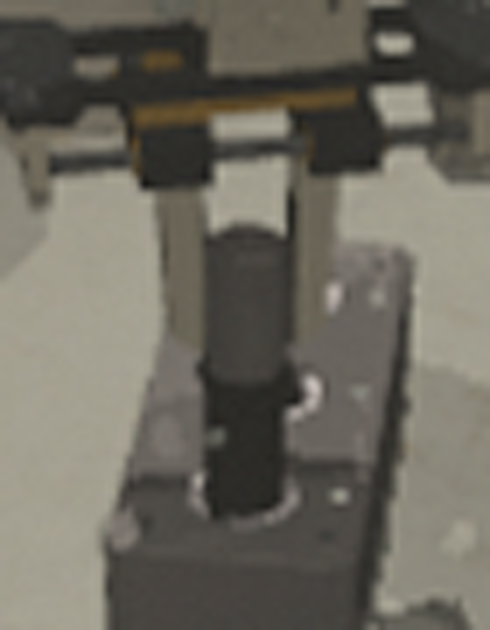

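>>> step_arm([
  {"tx": 0,"ty": 0,"tz": 2,"ax": 0,"ay": 0,"az": 0,"grip": 230},
  {"tx": 0,"ty": 0,"tz": 2,"ax": 0,"ay": 0,"az": 0,"grip": 230},
  {"tx": 0,"ty": 0,"tz": 2,"ax": 0,"ay": 0,"az": 0,"grip": 230},
  {"tx": 0,"ty": 0,"tz": 1,"ax": 0,"ay": 0,"az": 0,"grip": 230},
])

```text
t: 10.65
tool_pos: [0.5202, -0.1305, 0.1486]
orientation: [1.456, 2.783, 0.0]
force: [0.4, 0.3, 2.2]
opening: 0.0323
```

>>> step_arm([
  {"tx": 0,"ty": 0,"tz": 2,"ax": 0,"ay": 0,"az": 0,"grip": 230},
  {"tx": 0,"ty": 0,"tz": 2,"ax": 0,"ay": 0,"az": 0,"grip": 230},
  {"tx": 0,"ty": 0,"tz": 2,"ax": 0,"ay": 0,"az": 0,"grip": 230},
])

```text
t: 10.95
tool_pos: [0.5202, -0.1305, 0.1426]
orientation: [1.456, 2.783, 0.0]
force: [0.3, -0.1, 1.8]
opening: 0.0325
```

>>> step_arm([
  {"tx": 0,"ty": 0,"tz": 1,"ax": 0,"ay": 0,"az": 0,"grip": 230},
  {"tx": 0,"ty": 0,"tz": 1,"ax": 0,"ay": 0,"az": 0,"grip": 230},
  {"tx": 0,"ty": 0,"tz": 1,"ax": 0,"ay": 0,"az": 0,"grip": 230},
])

```text
t: 11.25
tool_pos: [0.5201, -0.1305, 0.1397]
orientation: [1.456, 2.784, 0.0]
force: [-0.1, -0.4, 2.4]
opening: 0.0324
```

>>> step_arm([
  {"tx": 0,"ty": 0,"tz": 0.7,"ax": 0,"ay": 0,"az": 0,"grip": 230},
  {"tx": 0,"ty": 0,"tz": 0.5,"ax": 0,"ay": 0,"az": 0,"grip": 230},
])

```text
t: 11.45
tool_pos: [0.5201, -0.1305, 0.1385]
orientation: [1.456, 2.783, 0.0]
force: [1.9, 0.5, 3.4]
opening: 0.0323
```

>>> step_arm([
  {"tx": 0,"ty": 0,"tz": 0.5,"ax": 0,"ay": 0,"az": 0,"grip": 230},
  {"tx": 0,"ty": 0,"tz": 0,"ax": 0,"ay": 0,"az": 0,"grip": 230},
])

```text
t: 11.65
tool_pos: [0.5201, -0.1305, 0.138]
orientation: [1.456, 2.784, 0.0]
force: [1.0, -0.1, 2.3]
opening: 0.0324
```

>>> step_arm([
  {"tx": 0,"ty": 0,"tz": 0.5,"ax": 0,"ay": 0,"az": 0,"grip": 230},
  {"tx": 0,"ty": 0,"tz": 0,"ax": 0,"ay": 0,"az": 0,"grip": 230},
])

```text
t: 11.85
tool_pos: [0.5201, -0.1305, 0.1375]
orientation: [1.456, 2.784, 0.0]
force: [0.7, 0.9, 2.7]
opening: 0.0323
```

>>> step_arm([
  {"tx": 0,"ty": 0,"tz": 0.7,"ax": 0,"ay": 0,"az": 0,"grip": 230},
  {"tx": 0,"ty": 0,"tz": 0.5,"ax": 0,"ay": 0,"az": 0,"grip": 230},
])

```text
t: 12.05
tool_pos: [0.52, -0.1305, 0.1362]
orientation: [1.456, 2.784, 0.0]
force: [1.8, -0.3, 2.2]
opening: 0.0326
```

>>> step_arm([
  {"tx": 0,"ty": 0,"tz": 0.8,"ax": 0,"ay": 0,"az": 0,"grip": 230},
  {"tx": 0,"ty": 0,"tz": 0.7,"ax": 0,"ay": 0,"az": 0,"grip": 230},
])

```text
t: 12.25
tool_pos: [0.5201, -0.1305, 0.1347]
orientation: [1.456, 2.784, 0.0]
force: [2.0, 0.7, 2.5]
opening: 0.0326
```

>>> step_arm([
  {"tx": 0,"ty": 0,"tz": 2,"ax": 0,"ay": 0,"az": 0,"grip": 230},
  {"tx": 0,"ty": 0,"tz": 2,"ax": 0,"ay": 0,"az": 0,"grip": 230},
  {"tx": 0,"ty": 0,"tz": 2,"ax": 0,"ay": 0,"az": 0,"grip": 230},
  {"tx": 0,"ty": 0,"tz": 2,"ax": 0,"ay": 0,"az": 0,"grip": 230},
  {"tx": 0,"ty": 0,"tz": 0,"ax": 0,"ay": 0,"az": 0,"grip": 230},
])

```text
t: 12.75
tool_pos: [0.52, -0.1304, 0.1265]
orientation: [-1.456, -2.784, -0.0]
force: [2.6, -0.1, 3.5]
opening: 0.0323
```

```bash
python3 - <<'E'
from ov2 import *
plan(robot)
print("foot depth",68-1000*(robot.read_state()["tool_pos"][2]-.0928))
c=grab(robot,"scene");cv2.imwrite("pics/s8.png",crop(c["frame"],270,140,320,200,10))
E
```

```text
t 12.75 pos [ 0.52   -0.1304  0.1265] jaw 34.78 tilt 0.00 q6 -0.95 F [ 2.6 -0.1  3.5] T [ 0.01 -0.62  0.03] open 0.0323
foot depth 34.33870846307998
```

View pics/s8.png

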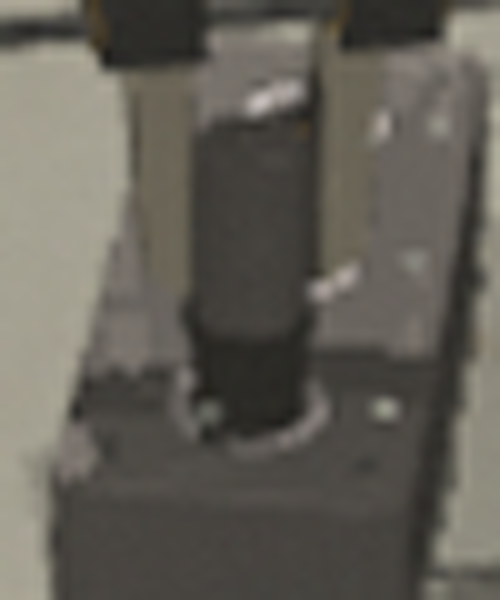

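>>> step_arm([
  {"tx": -0.2,"ty": 0.3,"tz": 1,"ax": 0,"ay": 0,"az": 0,"grip": 230},
  {"tx": 0,"ty": 0,"tz": 1,"ax": 0,"ay": 0,"az": 0,"grip": 230},
  {"tx": 0,"ty": 0,"tz": 0.7,"ax": 0,"ay": 0,"az": 0,"grip": 230},
])

```text
t: 13.1
tool_pos: [0.5202, -0.1305, 0.1239]
orientation: [-1.456, -2.784, 0.0]
force: [-0.4, -0.2, 3.8]
opening: 0.0324
```

>>> step_arm([
  {"tx": 0,"ty": 0,"tz": 0.7,"ax": 0,"ay": 0,"az": 0,"grip": 230},
  {"tx": 0,"ty": 0,"tz": 0.7,"ax": 0,"ay": 0,"az": 0,"grip": 230},
])

```text
t: 13.3
tool_pos: [0.5202, -0.1305, 0.1226]
orientation: [-1.456, -2.784, 0.0]
force: [-0.4, 0.9, 4.3]
opening: 0.0322
```

>>> step_arm([
  {"tx": 0,"ty": 0,"tz": 1,"ax": 0,"ay": 0,"az": 0,"grip": 230},
  {"tx": 0,"ty": 0,"tz": 2,"ax": 0,"ay": 0,"az": 0,"grip": 230},
  {"tx": 0,"ty": 0,"tz": 2,"ax": 0,"ay": 0,"az": 0,"grip": 230},
])

```text
t: 13.6
tool_pos: [0.5202, -0.1305, 0.1174]
orientation: [-1.456, -2.784, 0.0]
force: [0.0, -0.1, 3.9]
opening: 0.0326
```

>>> step_arm([
  {"tx": 0,"ty": 0,"tz": 2,"ax": 0,"ay": 0,"az": 0,"grip": 230},
  {"tx": 0,"ty": 0,"tz": 2,"ax": 0,"ay": 0,"az": 0,"grip": 230},
  {"tx": 0,"ty": 0,"tz": 2,"ax": 0,"ay": 0,"az": 0,"grip": 230},
])

```text
t: 13.9
tool_pos: [0.5202, -0.1305, 0.1115]
orientation: [-1.456, -2.784, 0.0]
force: [-0.9, 0.5, 4.4]
opening: 0.0324
```

>>> step_arm([
  {"tx": 0,"ty": 0,"tz": 1,"ax": 0,"ay": 0,"az": 0,"grip": 230},
  {"tx": 0,"ty": 0,"tz": 0.8,"ax": 0,"ay": 0,"az": 0,"grip": 230},
])

```text
t: 14.1
tool_pos: [0.5202, -0.1305, 0.1097]
orientation: [-1.456, -2.784, 0.0]
force: [-1.0, -0.5, 6.0]
opening: 0.0325
```

>>> step_arm([
  {"tx": 0,"ty": 0,"tz": 0.5,"ax": 0,"ay": 0,"az": 0,"grip": 230},
  {"tx": 0,"ty": 0,"tz": 0.4,"ax": 0,"ay": 0,"az": 0,"grip": 230},
])

```text
t: 14.3
tool_pos: [0.5202, -0.1305, 0.1089]
orientation: [-1.456, -2.784, 0.0]
force: [-2.0, -0.2, 4.6]
opening: 0.0324
```

>>> step_arm([
  {"tx": 0,"ty": 0,"tz": 0.5,"ax": 0,"ay": 0,"az": 0,"grip": 230},
  {"tx": 0,"ty": 0,"tz": 0,"ax": 0,"ay": 0,"az": 0,"grip": 230},
])

```text
t: 14.5
tool_pos: [0.5203, -0.1305, 0.1085]
orientation: [-1.456, -2.784, 0.0]
force: [-1.7, -1.1, 6.3]
opening: 0.0326
```

>>> step_arm([
  {"tx": 0,"ty": 0,"tz": 0.4,"ax": 0,"ay": 0,"az": 0,"grip": 230},
  {"tx": 0,"ty": 0,"tz": 0,"ax": 0,"ay": 0,"az": 0,"grip": 230},
])

```text
t: 14.7
tool_pos: [0.5203, -0.1305, 0.1083]
orientation: [1.456, 2.784, -0.0]
force: [-1.6, -0.3, 8.3]
opening: 0.0323
```

>>> step_arm([
  {"tx": 0,"ty": 0,"tz": 0.4,"ax": 0,"ay": 0,"az": 0,"grip": 230},
  {"tx": 0,"ty": 0,"tz": 0,"ax": 0,"ay": 0,"az": 0,"grip": 230},
])

```text
t: 14.9
tool_pos: [0.5204, -0.1306, 0.1081]
orientation: [1.456, 2.784, -0.0]
force: [-1.8, 0.1, 8.2]
opening: 0.0325
```

>>> step_arm([
  {"tx": 0,"ty": 0,"tz": 0,"ax": 0,"ay": 0,"az": 0.05,"grip": 230},
  {"tx": 0,"ty": 0,"tz": 0,"ax": 0,"ay": 0,"az": 0.08,"grip": 230},
  {"tx": 0,"ty": 0,"tz": 0,"ax": 0,"ay": 0,"az": 0.08,"grip": 230},
  {"tx": 0,"ty": 0,"tz": 0,"ax": 0,"ay": 0,"az": 0.08,"grip": 230},
])

```text
t: 15.3
tool_pos: [0.5209, -0.1304, 0.1083]
orientation: [1.846, 2.54, 0.001]
force: [-1.0, 0.3, 7.2]
opening: 0.0324
```

```bash
python3 - <<'E'
from ov2 import *
plan(robot)
E
```

```text
t 15.30 pos [ 0.5209 -0.1304  0.1083] jaw 17.98 tilt 0.08 q6 -0.66 F [-1.   0.3  7.2] T [0.09 0.11 0.08] open 0.0324
```

>>> step_arm([
  {"tx": 0,"ty": 0,"tz": 0,"ax": 0,"ay": 0,"az": 0.08,"grip": 230},
  {"tx": 0,"ty": 0,"tz": 0,"ax": 0,"ay": 0,"az": 0.08,"grip": 230},
  {"tx": 0,"ty": 0,"tz": 0,"ax": 0,"ay": 0,"az": 0.08,"grip": 230},
  {"tx": 0,"ty": 0,"tz": 0,"ax": 0,"ay": 0,"az": 0.08,"grip": 230},
])

```text
t: 15.7
tool_pos: [0.521, -0.1305, 0.1083]
orientation: [2.228, 2.214, 0.002]
force: [-0.4, 1.2, 6.8]
opening: 0.0332
```

```bash
python3 - <<'E'
from ov2 import *
plan(robot)
E
```

```text
t 15.70 pos [ 0.521  -0.1305  0.1083] jaw -0.36 tilt 0.09 q6 -0.34 F [-0.4  1.2  6.8] T [0.06 0.05 0.06] open 0.0332
```

>>> step_arm([
  {"tx": 0,"ty": 0,"tz": 0,"ax": 0,"ay": 0,"az": 0.08,"grip": 230},
  {"tx": 0,"ty": 0,"tz": 0,"ax": 0,"ay": 0,"az": 0.08,"grip": 230},
  {"tx": 0,"ty": 0,"tz": 0,"ax": 0,"ay": 0,"az": 0.08,"grip": 230},
  {"tx": 0,"ty": 0,"tz": 0,"ax": 0,"ay": 0,"az": 0.06,"grip": 230},
])

```text
t: 16.1
tool_pos: [0.521, -0.1305, 0.1083]
orientation: [2.533, 1.856, 0.002]
force: [-1.2, -0.5, 7.2]
opening: 0.0325
```

```bash
python3 - <<'E'
from ov2 import *
plan(robot)
c=grab(robot,"scene");cv2.imwrite("pics/s9.png",crop(c["frame"],260,120,330,200,8))
E
```

```text
t 16.10 pos [ 0.521  -0.1305  0.1083] jaw -17.54 tilt 0.08 q6 -0.04 F [-1.2 -0.5  7.2] T [-0.01  0.09  0.03] open 0.0325
```

View pics/s9.png

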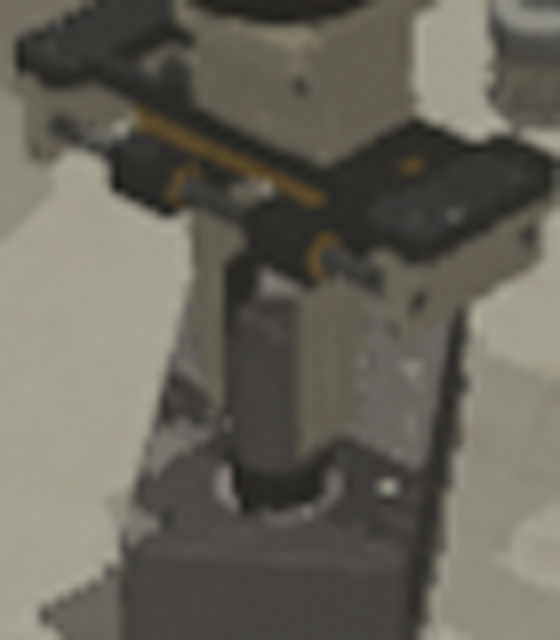

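Seated deep in bay_1 with the collar just above the ring (280,480), turned about 52°. I'll feel for the stop.

>>> step_arm([
  {"tx": 0,"ty": 0,"tz": 0,"ax": 0,"ay": 0,"az": 0.04,"grip": 230},
  {"tx": 0,"ty": 0,"tz": 0,"ax": 0,"ay": 0,"az": 0.04,"grip": 230},
  {"tx": 0,"ty": 0,"tz": 0,"ax": 0,"ay": 0,"az": 0.04,"grip": 230},
])

```text
t: 16.45
tool_pos: [0.521, -0.1305, 0.1083]
orientation: [2.639, 1.703, 0.002]
force: [0.4, 0.9, 6.6]
opening: 0.0326
```

```bash
python3 - <<'E'
from ov2 import *
plan(robot)
E
```

```text
t 16.45 pos [ 0.521  -0.1305  0.1083] jaw -24.33 tilt 0.09 q6 0.08 F [0.4 0.9 6.6] T [0.   0.1  0.05] open 0.0326
```

>>> step_arm([
  {"tx": 0,"ty": 0,"tz": 0,"ax": 0,"ay": 0,"az": 0.04,"grip": 230},
  {"tx": 0,"ty": 0,"tz": 0,"ax": 0,"ay": 0,"az": 0.03,"grip": 230},
  {"tx": 0,"ty": 0,"tz": 0,"ax": 0,"ay": 0,"az": 0,"grip": 230},
])

```text
t: 16.75
tool_pos: [0.5211, -0.1303, 0.1084]
orientation: [2.696, 1.611, 0.002]
force: [0.5, 0.8, 7.0]
opening: 0.0325
```

```bash
python3 - <<'E'
from ov2 import *
plan(robot)
E
```

```text
t 16.75 pos [ 0.5211 -0.1303  0.1084] jaw -28.30 tilt 0.10 q6 0.15 F [0.5 0.8 7. ] T [0.14 0.07 0.06] open 0.0325
```

>>> step_arm([
  {"tx": 0,"ty": 0,"tz": 0,"ax": 0,"ay": 0,"az": 0.03,"grip": 230},
  {"tx": 0,"ty": 0,"tz": 0,"ax": 0,"ay": 0,"az": 0.03,"grip": 230},
  {"tx": 0,"ty": 0,"tz": 0,"ax": 0,"ay": 0,"az": 0,"grip": 230},
])

```text
t: 17.05
tool_pos: [0.5211, -0.1297, 0.1083]
orientation: [-2.744, -1.53, -0.003]
force: [0.3, 3.3, 7.0]
opening: 0.0327
```

```bash
python3 - <<'E'
from ov2 import *
plan(robot)
E
```

```text
t 17.05 pos [ 0.5211 -0.1297  0.1083] jaw -31.72 tilt 0.11 q6 0.21 F [0.3 3.3 7. ] T [0.69 0.   0.12] open 0.0327
```

>>> step_arm([
  {"tx": 0,"ty": 0,"tz": 0,"ax": 0,"ay": 0,"az": 0.03,"grip": 230},
  {"tx": 0,"ty": 0,"tz": 0,"ax": 0,"ay": 0,"az": 0.02,"grip": 230},
  {"tx": 0,"ty": 0,"tz": 0,"ax": 0,"ay": 0,"az": 0,"grip": 230},
])

```text
t: 17.35
tool_pos: [0.5211, -0.1295, 0.1083]
orientation: [-2.78, -1.462, -0.003]
force: [-0.1, 4.4, 7.3]
opening: 0.0323
```

```bash
python3 - <<'E'
from ov2 import *
plan(robot)
E
```

```text
t 17.35 pos [ 0.5211 -0.1295  0.1083] jaw -34.53 tilt 0.12 q6 0.26 F [-0.1  4.4  7.3] T [ 0.89 -0.01  0.59] open 0.0323
```

>>> step_arm([
  {"tx": 0,"ty": 0,"tz": 0,"ax": 0,"ay": 0,"az": -0.03,"grip": 230},
  {"tx": 0,"ty": 0,"tz": -1,"ax": 0,"ay": 0,"az": 0,"grip": 230},
  {"tx": 0,"ty": 0,"tz": -1,"ax": 0,"ay": 0,"az": 0,"grip": 230},
  {"tx": 0,"ty": 0,"tz": -1,"ax": 0,"ay": 0,"az": 0,"grip": 230},
  {"tx": 0,"ty": 0,"tz": 0,"ax": 0,"ay": 0,"az": 0,"grip": 230},
])

```text
t: 17.85
tool_pos: [0.5205, -0.1297, 0.1102]
orientation: [-2.758, -1.502, -0.001]
force: [2.6, 4.2, 1.0]
opening: 0.0323
```

```bash
python3 - <<'E'
from ov2 import *
plan(robot)
E
```

```text
t 17.85 pos [ 0.5205 -0.1297  0.1102] jaw -32.84 tilt 0.07 q6 0.23 F [2.6 4.2 1. ] T [ 0.92 -0.8   0.27] open 0.0323
```

>>> step_arm([
  {"tx": 0.7,"ty": 0,"tz": 0,"ax": 0,"ay": 0,"az": 0,"grip": 230},
  {"tx": 0,"ty": 0,"tz": -0.5,"ax": 0,"ay": 0,"az": 0,"grip": 230},
  {"tx": 0,"ty": 0,"tz": 0,"ax": 0,"ay": 0,"az": 0,"grip": 230},
])

```text
t: 18.15
tool_pos: [0.5206, -0.1296, 0.1108]
orientation: [-2.758, -1.503, 0.0]
force: [3.2, 3.6, -1.6]
opening: 0.0328
```

```bash
python3 - <<'E'
from ov2 import *
plan(robot)
E
```

```text
t 18.15 pos [ 0.5206 -0.1296  0.1108] jaw -32.83 tilt 0.04 q6 0.23 F [ 3.2  3.6 -1.6] T [ 0.72 -0.71  0.22] open 0.0328
```

>>> step_arm([
  {"tx": 0.5,"ty": 0.3,"tz": 0.5,"ax": 0,"ay": 0,"az": -0.03,"grip": 230},
  {"tx": 0,"ty": 0,"tz": 0,"ax": 0,"ay": 0,"az": -0.03,"grip": 230},
  {"tx": 0,"ty": 0,"tz": 0,"ax": 0,"ay": 0,"az": 0,"grip": 230},
])

```text
t: 18.45
tool_pos: [0.521, -0.1298, 0.1109]
orientation: [-2.711, -1.587, 0.001]
force: [-2.2, 3.1, 4.7]
opening: 0.0329
```

```bash
python3 - <<'E'
from ov2 import *
plan(robot)
E
```

```text
t 18.45 pos [ 0.521  -0.1298  0.1109] jaw -29.30 tilt 0.04 q6 0.17 F [-2.2  3.1  4.7] T [0.61 0.46 0.03] open 0.0329
```

>>> step_arm([
  {"tx": 0,"ty": 0,"tz": -1,"ax": 0,"ay": 0,"az": 0,"grip": 230},
  {"tx": 0,"ty": 0,"tz": -0.5,"ax": 0,"ay": 0,"az": 0,"grip": 230},
  {"tx": 0,"ty": 0,"tz": 0,"ax": 0,"ay": 0,"az": 0,"grip": 230},
])

```text
t: 18.75
tool_pos: [0.521, -0.1297, 0.1122]
orientation: [-2.712, -1.585, 0.001]
force: [-1.9, 2.1, 5.4]
opening: 0.0323
```

```bash
python3 - <<'E'
from ov2 import *
plan(robot)
E
```

```text
t 18.75 pos [ 0.521  -0.1297  0.1122] jaw -29.41 tilt 0.02 q6 0.17 F [-1.9  2.1  5.4] T [ 0.49  0.68 -0.  ] open 0.0323
```

>>> step_arm([
  {"tx": 0,"ty": 0,"tz": -1,"ax": 0,"ay": 0,"az": 0,"grip": 230},
  {"tx": 0,"ty": 0,"tz": -0.8,"ax": 0,"ay": 0,"az": 0,"grip": 230},
  {"tx": 0,"ty": 0,"tz": 0,"ax": 0,"ay": 0,"az": 0,"grip": 230},
])

```text
t: 19.05
tool_pos: [0.5211, -0.1297, 0.114]
orientation: [-2.712, -1.585, 0.001]
force: [-2.6, 1.2, 4.7]
opening: 0.0326
```

```bash
python3 - <<'E'
from ov2 import *
plan(robot)
E
```

```text
t 19.05 pos [ 0.5211 -0.1297  0.114 ] jaw -29.39 tilt 0.02 q6 0.17 F [-2.6  1.2  4.7] T [0.41 0.76 0.01] open 0.0326
```

>>> step_arm([
  {"tx": 0,"ty": 0,"tz": -0.5,"ax": 0,"ay": 0,"az": 0,"grip": 230},
  {"tx": 0,"ty": 0,"tz": -0.4,"ax": 0,"ay": 0,"az": 0,"grip": 230},
  {"tx": 0,"ty": 0,"tz": 0,"ax": 0,"ay": 0,"az": 0,"grip": 230},
])

```text
t: 19.35
tool_pos: [0.521, -0.1296, 0.1145]
orientation: [-2.712, -1.585, 0.001]
force: [-1.6, 1.5, 1.0]
opening: 0.0326
```

```bash
python3 - <<'E'
from ov2 import *
plan(robot)
E
```

```text
t 19.35 pos [ 0.521  -0.1296  0.1145] jaw -29.39 tilt 0.02 q6 0.17 F [-1.6  1.5  1. ] T [ 0.26  0.5  -0.04] open 0.0326
```

>>> step_arm([
  {"tx": 0,"ty": 0,"tz": 0,"ax": 0,"ay": 0,"az": 0,"grip": 150},
  {"tx": 0,"ty": 0,"tz": 0,"ax": 0,"ay": 0,"az": 0,"grip": 100},
  {"tx": 0,"ty": 0,"tz": 0,"ax": 0,"ay": 0,"az": 0,"grip": 60},
  {"tx": 0,"ty": 0,"tz": 0,"ax": 0,"ay": 0,"az": 0,"grip": 60},
  {"tx": 0,"ty": 0,"tz": 0,"ax": 0,"ay": 0,"az": 0,"grip": 60},
  {"tx": 0,"ty": 0,"tz": 0,"ax": 0,"ay": 0,"az": 0,"grip": 60},
])

```text
t: 19.95
tool_pos: [0.5212, -0.1297, 0.1149]
orientation: [2.712, 1.585, 0.0]
force: [0.6, 0.4, -0.4]
opening: 0.0696
```

```bash
python3 - <<'E'
from ov2 import *
plan(robot)
c=grab(robot,"scene");cv2.imwrite("pics/s10.png",crop(c["frame"],260,120,330,200,8))
E
```

```text
t 19.95 pos [ 0.5212 -0.1297  0.1149] jaw -29.39 tilt 0.01 q6 0.17 F [ 0.6  0.4 -0.4] T [-0.09 -0.09  0.  ] open 0.0696
```

View pics/s10.png

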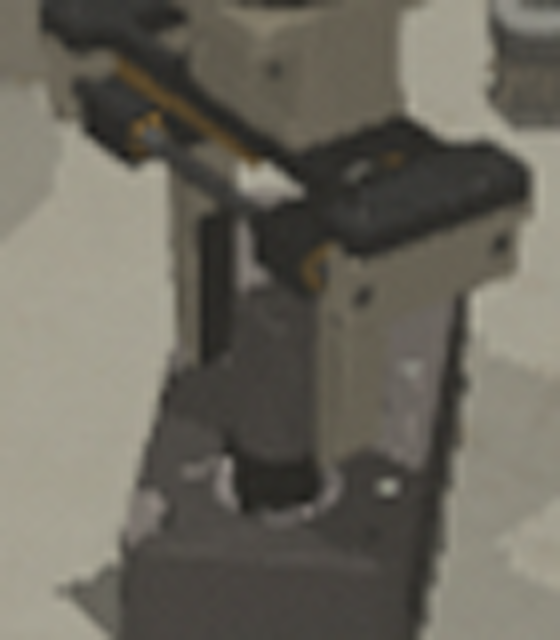

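Released cleanly: the battery stands in bay_1, its collar a little above the ring at (278,465), and it touches neither finger. Next I lift away and back off so both cameras can see it.

>>> step_arm([
  {"tx": 0,"ty": 0,"tz": -5,"ax": 0,"ay": 0,"az": 0,"grip": 60},
  {"tx": 0,"ty": 0,"tz": -15,"ax": 0,"ay": 0,"az": 0,"grip": 60},
  {"tx": 0,"ty": 0,"tz": -25,"ax": 0,"ay": 0,"az": 0,"grip": 60},
  {"tx": 0,"ty": 0,"tz": -30,"ax": 0,"ay": 0,"az": 0,"grip": 60},
  {"tx": 0,"ty": 0,"tz": -30,"ax": 0,"ay": 0,"az": 0,"grip": 60},
  {"tx": 0,"ty": 0,"tz": -20,"ax": 0,"ay": 0,"az": 0,"grip": 60},
  {"tx": -10,"ty": 5,"tz": -5,"ax": 0,"ay": 0,"az": 0,"grip": 60},
  {"tx": -20,"ty": 10,"tz": 0,"ax": 0,"ay": 0,"az": 0,"grip": 60},
  {"tx": -25,"ty": 12,"tz": 0,"ax": 0,"ay": 0,"az": 0,"grip": 60},
  {"tx": -25,"ty": 12,"tz": 0,"ax": 0,"ay": 0,"az": 0,"grip": 60},
  {"tx": -25,"ty": 12,"tz": 0,"ax": 0,"ay": 0,"az": 0,"grip": 60},
  {"tx": -25,"ty": 12,"tz": 0,"ax": 0,"ay": 0,"az": 0,"grip": 60},
  {"tx": -25,"ty": 12,"tz": 0,"ax": 0,"ay": 0,"az": 0,"grip": 60},
  {"tx": -25,"ty": 12,"tz": 0,"ax": 0,"ay": 0,"az": 0,"grip": 60},
  {"tx": -25,"ty": 12,"tz": 0,"ax": 0,"ay": 0,"az": 0,"grip": 60},
  {"tx": -25,"ty": 12,"tz": 0,"ax": 0,"ay": 0,"az": 0,"grip": 60},
  {"tx": -15,"ty": 6,"tz": 0,"ax": 0,"ay": 0,"az": 0,"grip": 60},
  {"tx": 0,"ty": 0,"tz": 0,"ax": 0,"ay": 0,"az": 0,"grip": 60},
])

```text
t: 21.8
tool_pos: [0.5017, -0.4025, 0.2439]
orientation: [-2.713, -1.581, 0.001]
force: [-0.3, 0.5, 0.4]
opening: 0.0711
```

```bash
python3 - <<'E'
from ov2 import *
plan(robot)
ov("scene",.521,-.1297,.0215,[18],(265,120,325,210),6,"pics/s11.png")
c=grab(robot,"top");cv2.imwrite("pics/t11.png",c["frame"]);cv2.imwrite("pics/t11c.png",crop(c["frame"],305,150,425,230,6))
E
```

```text
t 21.80 pos [ 0.5017 -0.4025  0.2439] jaw -29.54 tilt 0.07 q6 -0.24 F [-0.3  0.5  0.4] T [-0.01 -0.02 -0.01] open 0.0711
```

View pics/s11.png

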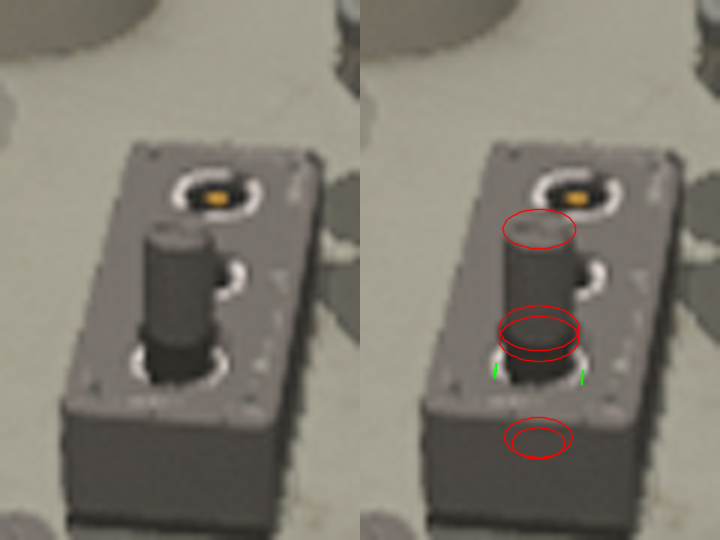

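View pics/t11.png

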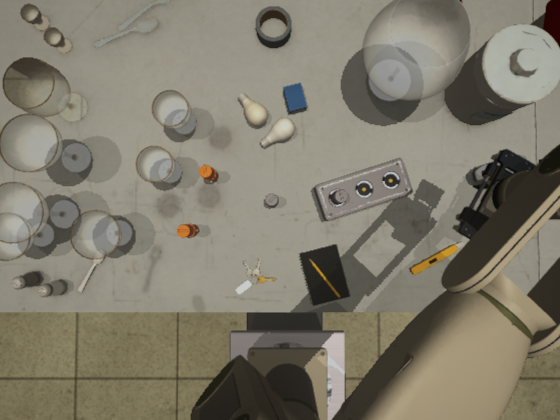

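View pics/t11c.png

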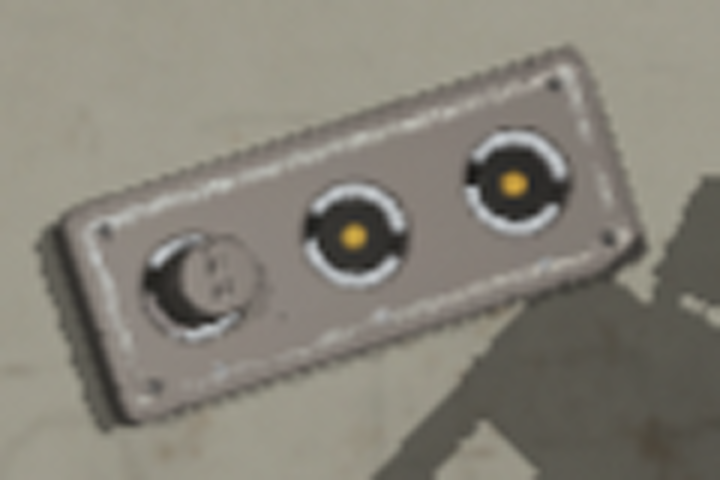

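```bash
python3 - <<'E'
from plant import robot
print(robot.close_job())
E
```

```text
the job is handed in; nothing more can be done
None
```

The long grey battery is in bay_1 (the +y end) and everything I could check says it is locked. I handed the job in at about 22 s.

- **Finding the bay:** bay_1 was the first one I tried and it was free. The foot passed 22 mm with no firm stop, the pins went through the notches at 36 mm, and it stopped firmly at about 52.5 mm with roughly 8 N.
- **Turning and locking:** I turned it clockwise until it stopped (about 0.6 Nm). My first attempt to let it rise jammed against that stop. I turned it back about 5° and it came up freely, then stopped about 46.3 mm below the ring's top, against 46.5 mm expected.
- **Last checks:** After I let go, the force reading was near zero. The top camera shows the battery upright in bay_1, its ridge roughly along the charger's x axis. The short battery, wine glass and orange look-alikes look unmoved.
- **Disagreements:** The gripper turned about 69° to the stop, against 68° at most, so the pins probably started a degree or two counter-clockwise of the notch centre. The two cameras differed by 2–3 mm, and I used a position between them. In the last scene picture the battery's top sits 1–2 pixels below where my locked-height overlay puts it. About half of that offset was already there before insertion, so I relied on the arm's height reading. I did not test the lock by turning it back.

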